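# Load the flat case into its travel tray

### The job

Secure the flat black case in its travel tray: swing the tray's hold-down arm right out of the way of the bay, push the case along the table, up the ramp and over the raised lip until it has dropped flat into the bay, then swing the arm back across the case as far as it goes. Slide the case, do not lift it off the table or the tray, and leave the other things on the table where they are.

Things in the scene. Friction and masses are not known exactly. Their poses are not given: they have to be found in the camera images.
- case_tray: Grey steel travel tray, fixed. Origin: table level under its bay's centre; z up, y out of its mouth to where the case lies, x across, arm post on the -x side (nearer the robot). In mm here: bay floor z 6, 96 wide (x -48 to 48), 129 long, from the end stop's rubber face at y -64.5 (top z 29) to the lip at y 64.5. Side rails 3 thick, top z 20. Case goes in along -y, long sides along y.
- tray_lip (a point): Middle of the top of the raised lip at the bay's mouth (tray frame, mm: y 67.5, z 14). The lip is 6 wide (y 64.5 to 70.5), its top 8 above the bay floor; its outer edge joins the ramp. Once the case is down behind it, it has about 2.5 mm of play along y and 5 mm in x either way.
- tray_mouth (a point): Middle of the ramp's foot, at table level (tray frame, mm: y 132.5). Ramp 130 wide, rising from here to the lip's outer edge (y 70.5, z 14). Beside it the rails (top z 20) flare out from x +-48 at y 70 to x +-64 at y 124.
- hold_arm (a joint): Flat aluminium hold-down arm, swings level about a post at tray x -75, y 28 mm. 0: shut at its stop, pointing along the tray's +x across the bay; grows clockwise seen from above, towards the end stop (-y); stop at 1.75; bay clear above 1.4. Starts at 0 to 0.35. Stays where left (0.5 N at the knob moves it). Bar 16 mm wide, 106 mm long from the pivot, underside z 45 mm, top z 52 mm.
- hold_arm_pad (a point): Underside of the rubber pad below the arm, 22 mm in diameter, 75 mm from the pivot, at z 38.5 mm: 2.5 mm over the top of a seated case, so that the shut arm is in the way of a case coming in over the lip and keeps a seated one from riding out over it. With the arm shut it is over the bay at tray x 0, y 28 mm.
- hold_arm_knob (a point): Centre of the upright black knob at the free end of the hold-down arm, 98 mm from the pivot, at z 67 mm: a round knob of 16 mm diameter, from the bar's top at z 52 mm to z 82 mm. It can be pinched from above or pushed sideways.
- flat_case_mid (a point): Centre of the plain flat-topped rectangular black case (not the domed zip case): 86 mm along its x, 124 along its y, 30 high, about 0.28 kg, rigid, too wide to grip. It lies flat on the table before the tray's mouth, only roughly in line with it, its own y axis roughly along the tray's. Seated in the bay, this centre is 21 mm above the table.
- otoscope_b: Bystander: white and chrome instrument handle, 168 mm long, lying on the table nearer the robot. Leave alone.
- flat_tin: Bystander: flat white tin, 165x111x22 mm, to the left. Leave alone.
- domed_case: Bystander: rounded, domed black zip case, 80x118x42 mm, between the robot and the tray. Leave alone.
- micrometer: Bystander: outside micrometer, 120 mm long, lying between the robot and the tray. Leave alone.
- tape_roll: Bystander: roll of brown tape, 88 mm diameter, 24 mm high, lying further back. Leave alone.
- pliers: Bystander: flat-nose pliers, 146 mm long, lying near the front edge at the right. Leave alone.

How it is judged:
On the way, in this order (a step that is already met when the one before it is completed fails the run):
1. the hold-down arm is swung out clear of the bay (value of joint hold_arm above 1.3 rad), for 0.1 s.
2. the case lies flat in the bay, behind the lip, with the arm still out of the way (x of flat_case_mid in the frame of case_tray between -0.007 and 0.007 m and y of flat_case_mid in the frame of case_tray between -0.005 and 0.005 m and z of flat_case_mid in the frame of case_tray below 0.0235 m and angle between flat_case_mid's own z axis and vertical below 0.035 rad and value of joint hold_arm above 1.1 rad), for 0.2 s.
At the end, for the whole second after the job is handed in: The case lies flat in the bay (tilt under 0.035 rad, centre under 23.5 mm high), centre within 5 mm of the bay's centre along the tray and 7 mm across, long axis within 0.12 rad of the tray's, and the hold-down arm is back across it, within 0.12 rad of shut (x of flat_case_mid in the frame of case_tray between -0.007 and 0.007 m and y of flat_case_mid in the frame of case_tray between -0.005 and 0.005 m and z of flat_case_mid in the frame of case_tray below 0.0235 m and angle between flat_case_mid's own z axis and vertical below 0.035 rad and angle between the y axis of flat_case_mid and the y axis of case_tray, either way round below 0.12 rad and value of joint hold_arm below 0.12 rad); the robot touches nothing.
It fails at once if the case is lifted rather than slid (its centre more than 70 mm above the table) or stood up (tilt over 0.5 rad) (height (world z) of flat_case_mid above 0.07 m or angle between flat_case_mid's own z axis and vertical above 0.5 rad).
It fails at once if a bystander is moved by more than 30 mm (distance of any of otoscope_b, flat_tin, domed_case, micrometer, tape_roll, pliers from where it was at the start of the episode above 0.03 m).
It also fails if it takes over 72 s, if anything falls off the work surface, if the arm or the gripper's body presses on something with over 40 N, if the wrist force passes 120 N, or if a joint passes its speed limit or range.

### The arm

A 6-joint arm with a two-finger parallel gripper is mounted at the origin on a cart in front of the work surface, level with it; the furniture and walls round the work are solid. World frame = base frame: x ahead of the robot, y to its left, z up, the work surface at z = 0. Lengths are in m, angles in rad, forces in N, time in s.
With the tool pointing down it reaches from about 0.325 to 0.875 m from the base axis. Payload 4.4 kg.
Tool frame: the origin (TCP) lies on the centre line of the jaws, within the pads' length; the fingertips stand nose_length ahead of it and the grasp point (between the pads) is the TCP (nose_length is the distance from the TCP to the fingertips, in m); z points along the fingers, y is the line along which they close (so a half turn about z gives the same grasp; the last joint's range is limited). The gripper opens to 85 mm and grips with 20 to 120 N. Pads are 22 mm wide; open, the fingers measure 114 mm over their backs; the gripper's body (76 mm by 85 mm) begins 54 mm behind the grasp point. The pads swing forward as they close: fully open they stand 13 mm farther back than shut.
Start: joints at [-1.355, 0.207, 1.542, -0, 1.393, -0.15], TCP at [0.206, -0.537, 0.25] pointing down, gripper open.
Joint ranges: [-2.73, 2.73], [-0.86, 2.22], [0.23, 2.46], [-1.11, 4.25], [0.08, 2.63], [-2.82, 2.82]. Speed limits (rad/s): [2.79, 2.79, 3.14, 3.14, 3.14, 3.14].

### API

Orientations are given as a unit quaternion [w, x, y, z].
In Python, from rig import * gives the robot as it stands.
- The arm moves only by the shell command python3 -m crank 'ROWS' [FORCE]. ROWS is JSON, one flat list of numbers, 7 for each row, row after row: the closure, from 0 (fully open) to 1 (shut), then the shift along the tool's x, y, z in cm, then the turn, a rotation vector about the tool's x, y, z in rad. In form: [hand, tx, ty, tz, wx, wy, wz, hand, tx, ty, tz, wx, wy, wz, ...]. A call has 1 to 20 rows; each row is the pose to reach, as a shift and turn from the pose commanded when the call began, along the tool's axes at that moment; what a row does not reach only later rows make up. A row lasts 1/10 s, in which the tool goes at most 50 mm and 8.59 degrees, less where a joint would pass 70% of its speed; a pose out of reach is approached as far as the arm can. A call with a gripper value outside its range is refused whole. The fingers move at their own pace and stop on an object; FORCE is the grip in N (left out, the last holds). Time passes only in rows, so rows that repeat a pose let the fingers close. It gives the time, the measured TCP pose, the force, the opening and the grip force at its end, in the units of the state.
- observe(): the state, without advancing time (a new reading comes with each control period).
- snapshot(name): name is "side" or "top"; returns a dict with "image" (420x560x3 uint8, blue, green, red), "depth" (420x560 float32, m along the optical axis (not along the pixel's ray), 0 where there is no reading), "fov_y" (degrees; the focal length in pixels is half the picture's height over the tangent of half this angle, whatever the lens; pixels are square), "cx", "cy" (the principal point, pixels), "eye" and "attitude" of the camera in the world. Camera axes: x right, y down, z forward; pixel columns grow to the right and rows downward; lengths in m; the calibration is good to about 2 mm. A picture is of the moment at which its call begins.
- hand_in(): hands the job in; it is judged then, once.
The state is a dict: "t": time; "joint_positions": joint angles; "dq": joint speeds; "tau": joint torques, N m; "ee_pos": TCP position; "tcp_rot": TCP orientation; "ft_force": force on the tool from outside, world axes, zero at the start; "wrist_torque": the same for the moment, N m; "grip_width": finger opening in m; "grip_force": force on a finger pad.
Only numpy, scipy, OpenCV 4.12 (cv2) and the standard library are available. Lean on these libraries where they do the work, as an engineer would, in place of code of your own. Each camera call takes 0.05 s, during which the arm holds its last target. There are 200 camera calls.

## Working session

There is one attempt and no reset: what is moved stays moved. The work goes in short steps, Python scripts to look and compute and a shell command to move; the robot and the scene stay as the last step left them, time stands still between calls to the robot, and variables do not carry over. Pictures are saved under pics/ and viewed, at most 10 in all, crops included, and the job is handed in when it is done.

```bash
ls; mkdir -p pics; cat > h.py <<'E'
from rig import *
import numpy as np, cv2
from scipy.spatial.transform import Rotation as R
def snap(n,fn=None):
    s=snapshot(n)
    if fn: cv2.imwrite('pics/'+fn,s['image'])
    return s
def Rm(q): q=np.array(q,float); return q if q.shape==(3,3) else R.from_quat(np.r_[q[1:],q[0]]).as_matrix()
def ray(s,u,v):
    f=s['image'].shape[0]/2/np.tan(np.radians(s['fov_y'])/2)
    return Rm(s['attitude'])@np.array([(u-s['cx'])/f,(v-s['cy'])/f,1.0])
def atz(s,u,v,z):
    d=ray(s,u,v); e=np.array(s['eye']); return e+d*(z-e[2])/d[2]
def atd(s,u,v): return np.array(s['eye'])+ray(s,u,v)*s['depth'][int(round(v)),int(round(u))]
def cloud(s):
    h,w=s['depth'].shape; v,u=np.mgrid[:h,:w]
    f=h/2/np.tan(np.radians(s['fov_y'])/2)
    d=np.stack([(u-s['cx'])/f,(v-s['cy'])/f,np.ones((h,w))],-1)@Rm(s['attitude']).T
    return np.array(s['eye'])+d*s['depth'][...,None]
E
python3 - <<'E'
from h import *
for n in('top','side'):
    s=snap(n,n+'0.png'); print(n,s['fov_y'],s['cx'],s['cy'],s['eye'],s['attitude'],(s['depth']==0).mean())
print(observe()); import rig; print([x for x in dir(rig) if x[0]!='_'])
try: print(nose_length)
except Exception as e: print(e)
E
```

```text
pics
top 45.31293020420766 279.3380329817339 203.867160346793 [ 0.47445672 -0.1347185   1.34172436] [ 0.02316514 -0.69969256  0.71326206 -0.03392523] 0.00405187074829932
side 45.71961644560901 288.47853726764924 210.25325653614 [0.2177208  0.76940828 0.98139042] [ 0.07047101 -0.17024157  0.90010728 -0.39478921] 0.003966836734693877
{'t': 0.1, 'joint_positions': array([-1.35453297e+00,  2.07340806e-01,  1.54283687e+00, -3.25740277e-06,
        1.39353666e+00, -1.50512432e-01]), 'dq': array([-6.96638327e-05, -4.21808874e-04, -4.11458664e-03,  3.07389585e-04,
       -5.51226413e-04, -1.05151925e-03]), 'tau': array([ 2.43236364e-04, -3.84083605e+01, -2.92550951e+01, -1.05944057e-04,
        4.83258627e-03, -2.23079709e-06]), 'ee_pos': array([ 0.20603687, -0.53610588,  0.24922621]), 'tcp_rot': array([-1.06021394e-03,  9.83230909e-01,  1.82361877e-01, -3.64713251e-05]), 'ft_force': array([ 1.15584553,  0.32516373, -0.70996168]), 'wrist_torque': array([-0.00570396,  0.03018076,  0.01992086]), 'grip_force': 0.0, 'grip_width': 0.08551284765994555}
['IKError', 'hand_in', 'nose_length', 'observe', 'snapshot']
0.019
```

View pics/top0.png

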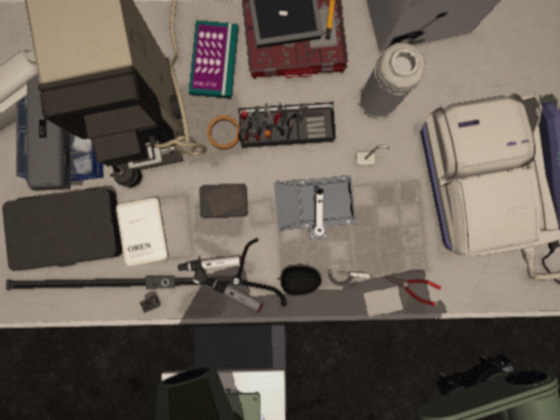

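View pics/side0.png

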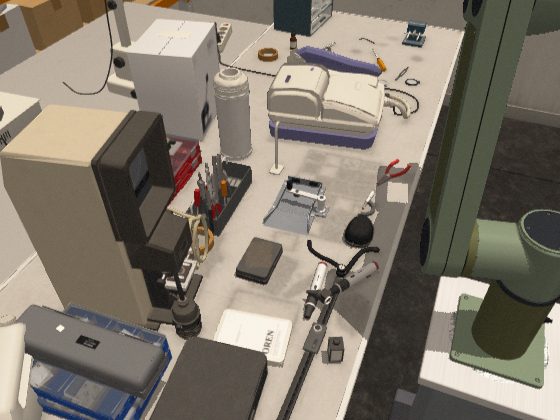

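The top view shows the flat case at about (223,200). The tray is at about (315,205), with its mouth to image left (world +y). The arm post is at (319,233). Next is an enlarged crop, with depth.

```bash
python3 - <<'E'
from h import *
s=snap('top'); im=s['image']
c=im[165:265,180:380]; cv2.imwrite('pics/crop1.png',cv2.resize(c,None,fx=4,fy=4,interpolation=cv2.INTER_CUBIC))
for u,v in [(223,200),(319,233),(320,195),(212,225),(300,280),(325,205),(290,200)]: print((u,v),atd(s,u,v).round(4))
P=cloud(s)
# case: top z~30
m=np.zeros(P.shape[:2],bool); m[175:225,190:258]=1
m&=(P[...,2]>.022)&(P[...,2]<.04)
pts=P[m][:,:2].astype(np.float32); print(len(pts),cv2.minAreaRect(pts), np.median(P[m][:,2]))
m2=np.zeros(P.shape[:2],bool); m2[165:265,260:370]=1
for a,b in((.003,.010),(.01,.017),(.017,.023),(.026,.032),(.042,.058),(.06,.09)):
    q=P[m2&(P[...,2]>a)&(P[...,2]<b)]
    if len(q)>3: print(a,b,len(q),q.min(0).round(3),q.max(0).round(3),q.mean(0).round(4))
E
```

```text
(223, 200) [ 0.5937 -0.0083  0.0257]
(319, 233) [ 0.5018 -0.2554  0.0537]
(320, 195) [ 0.6001 -0.2612  0.0469]
(212, 225) [0.5294 0.0231 0.0089]
(300, 280) [ 0.383  -0.2045  0.0443]
(325, 205) [ 5.775e-01 -2.785e-01  3.000e-04]
(290, 200) [ 0.5919 -0.1846  0.0096]
1476 ((0.5934600830078125, -0.008328549563884735), (0.08381999284029007, 0.1230507493019104), 1.440426230430603) 0.029450306671655935
0.003 0.01 3146 [ 0.419 -0.399  0.003] [ 0.686 -0.103  0.01 ] [ 0.5688 -0.2552  0.0058]
0.01 0.017 557 [ 0.49  -0.384  0.01 ] [ 0.651 -0.151  0.017] [ 0.5782 -0.2292  0.0125]
0.017 0.023 186 [ 0.512 -0.35   0.017] [ 0.645 -0.151  0.023] [ 0.5902 -0.2506  0.0198]
0.026 0.032 54 [ 0.522 -0.351  0.026] [ 0.645 -0.185  0.032] [ 0.5943 -0.3402  0.0287]
0.042 0.058 274 [ 0.499 -0.269  0.042] [ 0.615 -0.245  0.058] [ 0.55   -0.2572  0.052 ]
0.06 0.09 44 [ 0.507 -0.266  0.06 ] [ 0.615 -0.247  0.084] [ 0.5963 -0.2579  0.076 ]
```

View pics/crop1.png

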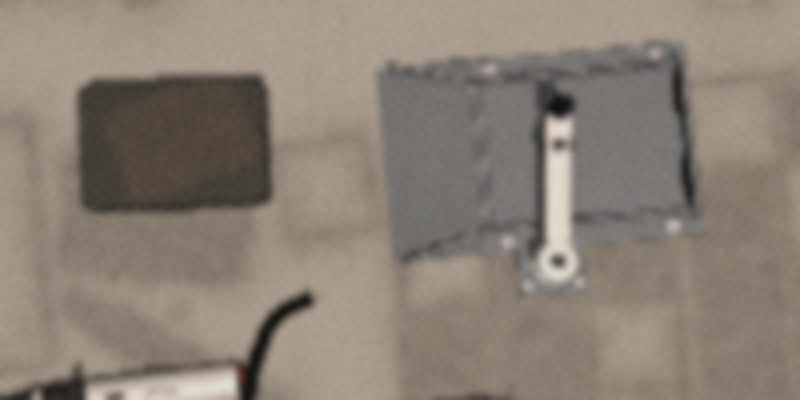

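```bash
cat >> h.py <<'E'
def rigid2(A,B):
    A=np.array(A);B=np.array(B);a=A.mean(0);b=B.mean(0);H=(A-a).T@(B-b)
    th=np.arctan2(H[0,1]-H[1,0],H[0,0]+H[1,1]);c,s=np.cos(th),np.sin(th);M=np.array([[c,-s],[s,c]])
    return th,b-M@a,M
E
python3 - <<'E'
from h import *
s=snap('top'); px=lambda x,y,z: atz(s,180+(x+.5)/4-.5,165+(y+.5)/4-.5,z)
L=[((380,68),0,(.065,.1325)),((400,262),0,(-.065,.1325)),((558,262),.054,(-.075,.028))]
B=[px(*p,z)[:2] for p,z,_ in L]; A=[t for *_,t in L]
print(np.round(B,4)); th,t,M=rigid2(A,B); print('tray',th,t,'res',(np.array(A)@M.T+t-B).round(4))
k=px(560,103,.082); print('knob',k)
kt=M.T@(k[:2]-t); print('knob tray',kt, 'arm angle',-np.arctan2(kt[1]-.028,kt[0]+.075))
# end stop / rails from depth
P=cloud(s); q=P[165:265,260:370].reshape(-1,3); loc=(q[:,:2]-t)@M
d=(q[:,2]>.026)&(q[:,2]<.031)&(loc[:,1]<-.05); print('endstop',loc[d].min(0),loc[d].max(0),loc[d].mean(0))
for sgn in(1,-1):
  d=(q[:,2]>.017)&(q[:,2]<.022)&(loc[:,1]>-.055)&(loc[:,1]<.065)&(abs(sgn*loc[:,0]-.05)<.012); print('rail',d.sum(),loc[d].mean(0), np.polyfit(loc[d][:,1],loc[d][:,0],1))
C=[px(*p,.03)[:2] for p in[(78,80),(265,74),(271,206),(84,212)]]; print(np.round(C,4),np.mean(C,0))
# case in tray
c=(np.array([.5935,-.0083])-t)@M; print('case tray',c)
print('case dirs',np.arctan2(*(C[0]-C[1])[::-1]),np.arctan2(*(C[3]-C[2])[::-1]),'tray y dir',np.arctan2(*(M@[0,1])[::-1]))
for d in('top',): pass
print(P[150:300,225:300][P[150:300,225:300][...,2]>.06].min(0) if (P[150:300,225:300][...,2]>.06).any() else None)
E
```

```text
[[ 0.643  -0.1448]
 [ 0.5127 -0.1556]
 [ 0.5092 -0.2559]]
tray 0.06251824936905141 [ 0.5859943  -0.28133283] res [[-0.0004 -0.0003]
 [ 0.0002  0.0025]
 [ 0.0002 -0.0022]]
knob [ 0.60845864 -0.25713993  0.082     ]
knob tray [0.02393197 0.02274212] arm angle 0.05309649140514918
endstop [-0.05039771 -0.06791232] [ 0.05548558 -0.06107197] [-0.00305198 -0.06508911]
rail 39 [0.05097627 0.00306131] [-0.01384142  0.05101864]
rail 34 [-0.04761731  0.00052061] [-0.01121962 -0.04761146]
[[ 0.6349  0.0533]
 [ 0.6366 -0.0691]
 [ 0.5499 -0.0717]
 [ 0.5483  0.05  ]] [ 0.59243349 -0.00940403]
case tray [0.02454946 0.27203048]
case dirs 1.5850954587183643 1.5839692912930476 tray y dir 1.633314576163948
[ 0.47445672 -0.1347185   1.34172436]
```

```bash
cat >> h.py <<'E'
TH=.075; MT=np.array([[np.cos(TH),-np.sin(TH)],[np.sin(TH),np.cos(TH)]])
A=np.array([(.065,.1325),(-.065,.1325),(-.075,.028)]); B=np.array([(.6430,-.1448),(.5127,-.1556),(.5092,-.2559)])
T0=(B-A@MT.T).mean(0)+MT@[.0008,0]
w2t=lambda p: MT.T@(np.array(p)[:2]-T0)
t2w=lambda p: MT@np.array(p)+T0
def tool():
    o=observe(); q=Rm(o['tcp_rot']); return np.array(o['ee_pos']),q
def rel(xt,yt,z,phi):
    """row (cm, rad) from present tool pose to tray x,y, height z, tool x at tray +y turned clockwise by phi"""
    p,q=tool(); a=TH+np.pi/2-phi
    D=np.array([[np.cos(a),np.sin(a),0],[np.sin(a),-np.cos(a),0],[0,0,-1]])
    w=np.r_[t2w((xt,yt)),z]
    return np.r_[q.T@(w-p)*100,R.from_matrix(q.T@D).as_rotvec()].round(3)
E
python3 - <<'E'
from h import *
print(T0)
k=w2t((.60846,-.25714)); print('knob',k,-np.arctan2(k[1]-.028,k[0]+.075),np.hypot(k[1]-.028,k[0]+.075))
print('case',w2t((.593,-.0088)))
phi=0; print(rel(-.075+.098,.028+.035,.25,0)); print(rel(-.075+.098,.028+.035,.087,0))
E
```

```text
[ 0.58801227 -0.28089225]
knob [0.02216999 0.02215334] 0.06009693622205861 0.09734573035148789
case [0.0253615  0.27095363]
[ 4.8827e+01 -1.5518e+01 -1.5000e-02 -1.0000e-03 -1.0000e-03 -1.2790e+00]
[ 4.8823e+01 -1.5493e+01  1.6285e+01 -1.0000e-03 -1.0000e-03 -1.2790e+00]
```

```bash
python3 -m crank '[1,48.8,-15.5,0,0,0,-1.279, 1,48.8,-15.5,0,0,0,-1.279, 1,48.8,-15.5,0,0,0,-1.279, 1,48.8,-15.5,0,0,0,-1.279, 1,48.8,-15.5,0,0,0,-1.279, 1,48.8,-15.5,0,0,0,-1.279, 1,48.8,-15.5,0,0,0,-1.279, 1,48.8,-15.5,0,0,0,-1.279, 1,48.8,-15.5,0,0,0,-1.279, 1,48.8,-15.5,0,0,0,-1.279, 1,48.8,-15.5,0,0,0,-1.279, 1,48.8,-15.5,0,0,0,-1.279, 1,48.8,-15.5,0,0,0,-1.279, 1,48.8,-15.5,0,0,0,-1.279]'
python3 - <<'E'
from h import *
p,q=tool(); print(p,w2t(p)); print(rel(.022,.060,.087,0))
s=snap('side','side1.png')
# pixels of the TCP neighbourhood
f=210/np.tan(np.radians(s['fov_y'])/2)
c=Rm(s['attitude']).T@(p-np.array(s['eye'])); u,v=int(s['cx']+f*c[0]/c[2]),int(s['cy']+f*c[1]/c[2]); print(u,v)
P=cloud(s); w=P[v-60:v+60,u-60:u+60].reshape(-1,3)
w=w[np.linalg.norm(w[:,:2]-p[:2],axis=1)<.04]
w=w[w[:,2]>.15]; print('lowest rel TCP',np.sort(w[:,2])[[0,5,20,50]]-p[2])
E
```

```text
t: 1.6
ee_pos: [0.6049, -0.2185, 0.2502]
tcp_rot: [-0.0, 0.681, 0.732, -0.0]
ft_force: [0.4, -1.1, 0.5]
grip_width: -0.0001
grip_force: 0.0
[ 0.60487111 -0.21849194  0.25015724] [0.02148708 0.06096167]
[-9.3000e-02  6.6000e-02  1.6316e+01 -1.0000e-03  0.0000e+00 -2.0000e-03]
285 138
lowest rel TCP [-1.78191405e-02 -1.51831594e-02 -8.23160560e-03  9.81616616e-05]
```

```bash
python3 -m crank '[1,0,0,6,0,0,0, 1,0,0,11,0,0,0, 1,0,0,16.5,0,0,0, 1,0,0,16.5,0,0,0]'
python3 - <<'E'
from h import *
print(observe()['ee_pos'])
for ph in [.0,.1,.2,.3,.4,.5,.6,.7,.8,.9,1.0,1.1,1.2,1.3,1.4,1.5,1.6]:
    c,s=np.cos(ph),np.sin(ph); xy=np.array([-.075,.028])+.098*np.array([c,-s])+.018*np.array([s,c]); print(ph,rel(*xy,.084,ph).round(2))
E
```

```text
t: 2.05
ee_pos: [0.6006, -0.2161, 0.0788]
tcp_rot: [-0.006, 0.681, 0.732, -0.002]
ft_force: [-1.4, -0.5, 0.3]
grip_width: -0.0001
grip_force: 0.0
[ 0.60064202 -0.21610452  0.07882817]
0.0 [-1.76  0.55 -0.53 -0.01 -0.01 -0.  ]
0.1 [-2.75  0.69 -0.54 -0.01 -0.01  0.1 ]
0.2 [-3.74  0.72 -0.55 -0.01 -0.    0.2 ]
0.3 [-4.74  0.65 -0.55 -0.01 -0.    0.3 ]
0.4 [-5.72  0.49 -0.56 -0.01 -0.    0.4 ]
0.5 [-6.68  0.23 -0.56 -0.01 -0.    0.5 ]
0.6 [-7.61 -0.13 -0.56 -0.01 -0.    0.6 ]
0.7 [-8.5  -0.58 -0.56 -0.01 -0.    0.7 ]
0.8 [-9.34 -1.11 -0.56 -0.01 -0.    0.8 ]
0.9 [-1.012e+01 -1.730e+00 -5.600e-01 -1.000e-02 -0.000e+00  9.000e-01]
1.0 [-1.084e+01 -2.420e+00 -5.600e-01 -1.000e-02 -0.000e+00  1.000e+00]
1.1 [-1.149e+01 -3.180e+00 -5.600e-01 -1.000e-02  0.000e+00  1.100e+00]
1.2 [-1.205e+01 -4.000e+00 -5.500e-01 -1.000e-02  0.000e+00  1.200e+00]
1.3 [-1.254e+01 -4.870e+00 -5.500e-01 -1.000e-02  0.000e+00  1.300e+00]
1.4 [-1.293e+01 -5.780e+00 -5.400e-01 -1.000e-02  0.000e+00  1.400e+00]
1.5 [-1.323e+01 -6.730e+00 -5.300e-01 -1.000e-02  0.000e+00  1.500e+00]
1.6 [-1.343e+01 -7.710e+00 -5.200e-01 -1.000e-02  0.000e+00  1.600e+00]
```

```bash
python3 -m crank '[1,-1.5,0.15,0,0,0,0, 1,-2.5,0.3,0,0,0,0.1, 1,-3.5,0.3,0,0,0,0.2, 1,-4.5,0.25,0,0,0,0.3, 1,-5.45,0.1,0,0,0,0.4, 1,-6.4,-0.15,0,0,0,0.5, 1,-7.35,-0.55,0,0,0,0.6, 1,-8.25,-1,0,0,0,0.7, 1,-9.1,-1.5,0,0,0,0.8, 1,-9.85,-2.15,0,0,0,0.9, 1,-10.6,-2.8,0,0,0,1.0, 1,-11.2,-3.6,0,0,0,1.1, 1,-11.8,-4.4,0,0,0,1.2, 1,-12.3,-5.3,0,0,0,1.3, 1,-12.7,-6.2,0,0,0,1.4, 1,-13,-7.15,0,0,0,1.5, 1,-13.2,-8.1,0,0,0,1.6, 1,-13.2,-8.1,0,0,0,1.6]'
python3 - <<'E'
from h import *
p,q=tool(); print(p,w2t(p)); s=snap('top')
c=s['image'][165:275,180:380]; cv2.imwrite('pics/crop2.png',cv2.resize(c,None,fx=4,fy=4,interpolation=cv2.INTER_CUBIC))
E
```

```text
t: 3.85
ee_pos: [0.5363, -0.3586, 0.0898]
tcp_rot: [0.003, 1.0, 0.022, 0.003]
ft_force: [0.3, 0.3, 0.2]
grip_width: -0.0001
grip_force: 0.0
[ 0.53630323 -0.35860171  0.089764  ] [-0.05738643 -0.07361645]
```

View pics/crop2.png

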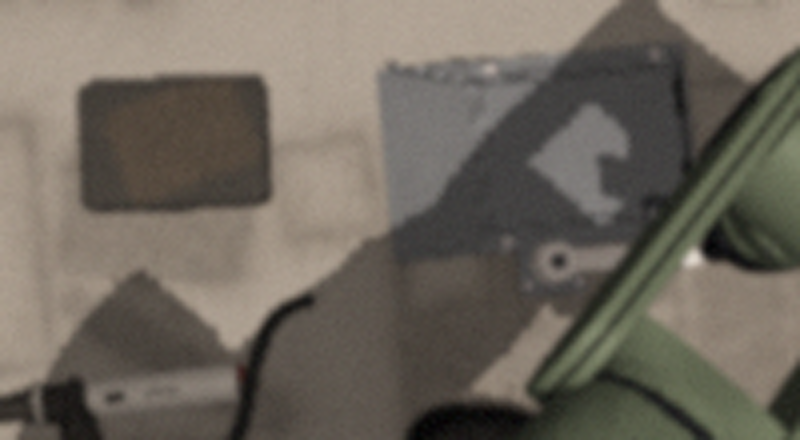

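```bash
python3 -m crank '[1,-0.4,0,0,0,0,0, 1,-0.8,0,0,0,0,0, 1,1,0,0,0,0,0, 1,4,0,0,0,0,-0.03, 1,4,0,-6,0,0,-0.03, 1,4,0,-12,0,0,-0.03, 1,4,0,-12,0,0,-0.03,1,4,0,-12,0,0,-0.03]'
python3 - <<'E'
from h import *
p,q=tool(); print(p,w2t(p)); print(rel(.12,.271,.2,np.pi/2),rel(.12,.271,.025,np.pi/2))
E
```

```text
t: 4.7
ee_pos: [0.5779, -0.3547, 0.2113]
tcp_rot: [0.003, 0.999, 0.039, 0.004]
ft_force: [-0.3, -0.8, 0.0]
grip_width: -0.0002
grip_force: 0.0
[ 0.57786569 -0.35472147  0.21126549] [-0.01565006 -0.07286138]
[ 1.3632e+01 -3.4364e+01  9.8200e-01  7.0000e-03 -7.0000e-03  2.0000e-03] [ 1.3502e+01 -3.4490e+01  1.8481e+01  7.0000e-03 -7.0000e-03  2.0000e-03]
```

```bash
python3 -m crank '[0.5,13.5,-34.4,0,0,0,0,0.5,13.5,-34.4,0,0,0,0,0.5,13.5,-34.4,0,0,0,0,0.5,13.5,-34.4,0,0,0,0,0.5,13.5,-34.4,0,0,0,0,0.5,13.5,-34.4,0,0,0,0,0.5,13.5,-34.4,0,0,0,0,0.5,13.5,-34.4,0,0,0,0,0.5,13.5,-34.4,5,0,0,0,0.5,13.5,-34.4,10,0,0,0,0.5,13.5,-34.4,15,0,0,0,0.5,13.5,-34.4,18,0,0,0,0.5,13.5,-34.4,18,0,0,0,0.5,13.5,-34.4,18,0,0,0]'
python3 - <<'E'
from h import *
o=observe();p,q=tool(); print(p,w2t(p),o['grip_width']); print(rel(.055,.271,.027,np.pi/2))
s=snap('side')
P=cloud(s); w=P.reshape(-1,3); d=w[:,:2]-p[:2]; l=d@MT
m=(abs(l[:,0])<.03)&(abs(l[:,1])<.06)&(w[:,2]>.008)&(w[:,2]<.045)
print(m.sum(), np.c_[l[m],w[m][:,2]].min(0),np.c_[l[m],w[m][:,2]].max(0))
E
```

```text
t: 6.1
ee_pos: [0.6823, -0.0001, 0.0233]
tcp_rot: [-0.0, 0.999, 0.038, -0.002]
ft_force: [-0.3, -0.3, 0.4]
grip_width: 0.0427
grip_force: 0.0
[ 6.82348975e-01 -9.17856474e-05  2.32808039e-02] [0.1151118  0.27294247] 0.042669010346700634
[-6.013e+00  1.890e-01 -3.510e-01 -0.000e+00  4.000e-03  1.000e-03]
115 [-0.01497916 -0.02986825  0.0081262 ] [0.00430215 0.03967859 0.04425739]
```

```bash
python3 -m crank '[0.5,-1.5,0,0,0,0,0,0.5,-2.6,0,0,0,0,0,0.5,-3,0,0,0,0,0,0.5,-3.3,0,0,0,0,0,0.5,-3.6,0,0,0,0,0,0.5,-3.9,0,0,0,0,0,0.5,-4.2,0,0,0,0,0,0.5,-4.5,0,0,0,0,0,0.5,-4.8,0,0,0,0,0,0.5,-5.1,0,0,0,0,0,0.5,-5.4,0,0,0,0,0,0.5,-5.7,0,0,0,0,0,0.5,-6,0,0,0,0,0,0.5,-6.1,0,0,0,0,0,0.5,-6.1,0,0,0,0,0]'
cat >> h.py <<'E'
def case(s,z=.03,tray=True):
    """flat case by depth: pixels near height z within region -> tray centre, yaw relative tray"""
    P=cloud(s).reshape(-1,3); l=(P[:,:2]-T0)@MT
    m=(abs(P[:,2]-z)<.006)&(abs(l[:,0])<.09)&(l[:,1]>.16)&(l[:,1]<.37)
    return l[m],P[m]
E
python3 - <<'E'
from h import *
o=observe();p,q=tool(); print(p,w2t(p),o['ft_force'])
s=snap('top'); l,P=case(s); print(len(l),cv2.minAreaRect((l*1000).astype(np.float32)))
c=s['image'][165:265,180:380]; cv2.imwrite('pics/crop3.png',cv2.resize(c,None,fx=4,fy=4,interpolation=cv2.INTER_CUBIC))
E
```

```text
t: 7.65
ee_pos: [0.623, -0.0044, 0.0255]
tcp_rot: [0.0, 0.999, 0.038, 0.0]
ft_force: [1.9, 0.7, 1.3]
grip_width: 0.0428
grip_force: 1.1
[ 0.62296511 -0.00439846  0.02553914] [0.05557218 0.27309751] [1.91459397 0.68578471 1.30348495]
891 ((-23.321372985839844, 262.6498718261719), (139.567626953125, 133.36001586914062), 4.63356351852417)
```

View pics/crop3.png

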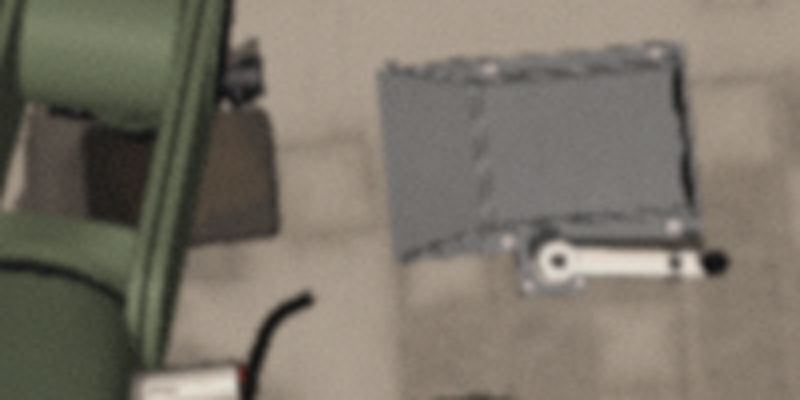

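```bash
python3 -m crank '[0.5,1.5,0,0,0,0,0,0.5,3,0,0,0,0,0,0.5,3,0,-5,0,0,0,0.5,3,0,-10,0,0,0,0.5,0,-5,-10,0,0,-0.4,0.5,-3,-9.7,-10,0,0,-0.8,0.5,-5.5,-9.7,-10,0,0,-1.571,0.5,-5.5,-9.7,-10,0,0,-1.571,0.5,-5.5,-9.7,-10,0,0,-1.571,0.5,-5.5,-9.7,-10,0,0,-1.571,0.5,-5.5,-9.7,-10,0,0,-1.571,0.5,-5.5,-9.7,-10,0,0,-1.571,0.5,-5.5,-9.7,-10,0,0,-1.571]'
python3 - <<'E'
from h import *
o=observe();p,q=tool(); print(p,w2t(p)); print(rel(0,.37,.036,0))
s=snap('side','side2.png')
w=cloud(s).reshape(-1,3); l=(w[:,:2]-p[:2])@MT
m=(abs(l[:,1])<.02)&(abs(l[:,0])<.05)&(w[:,2]>.06)&(w[:,2]<p[2]+.03)
z=np.sort(w[m][:,2])-p[2]; print(m.sum(),z[[0,3,8,15]], np.percentile(l[m],[2,98],axis=0))
s=snap('top'); l,P=case(s); m=l[:,0]>-.06; r=cv2.minAreaRect((l[m]*1000).astype(np.float32)); print(m.sum(),r)
E
```

```text
t: 9.0
ee_pos: [0.5588, 0.0882, 0.1239]
tcp_rot: [-0.002, 0.754, 0.656, -0.002]
ft_force: [0.5, -0.8, 0.2]
grip_width: 0.0428
grip_force: 0.0
[0.55876889 0.08817988 0.12393269] [-0.0015067  0.3702258]
[ 1.900e-02  1.950e-01  8.792e+00 -5.000e-03  0.000e+00 -2.140e-01]
226 [-0.01876318 -0.01512164 -0.01359831 -0.01107094] [[-0.03725958 -0.01302885]
 [ 0.03759029  0.01899253]]
1443 ((1.020904541015625, 269.35693359375), (83.18087005615234, 123.0667953491211), 0.09580136090517044)
```

View pics/side2.png

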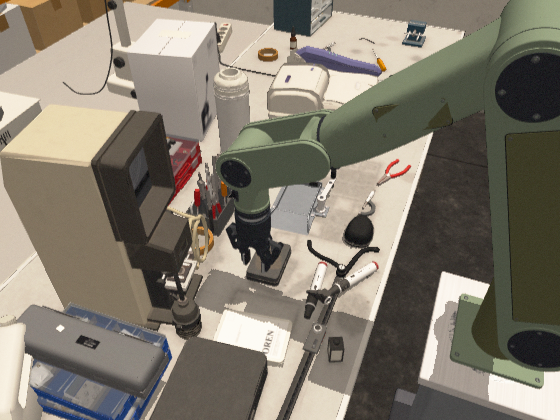

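```bash
python3 -m crank '[0.5,0,0.1,3,0,0,-0.12,0.5,0,0.1,6,0,0,-0.214,0.5,0,0.1,8.8,0,0,-0.214,0.5,0,0.1,8.8,0,0,-0.214,0.5,0,0.1,8.8,0,0,-0.214,0.5,0,0.1,8.8,0,0,-0.214]'
python3 - <<'E'
from h import *
o=observe();p,q=tool(); print(p,w2t(p),o['ft_force']); print(rel(0,.20,.036,0))
E
```

```text
t: 9.7
ee_pos: [0.563, 0.0881, 0.0388]
tcp_rot: [0.001, 0.683, 0.731, 0.001]
ft_force: [0.5, -0.3, 1.2]
grip_width: 0.0427
grip_force: 0.0
[0.56297628 0.08808792 0.03883973] [0.00268197 0.36981885] [ 0.46935751 -0.3410947   1.19070411]
[-1.6983e+01 -1.4800e-01  2.8700e-01  2.0000e-03  0.0000e+00 -7.0000e-03]
```

```bash
python3 -m crank '[0.5,-1.5,-0.2,0.2,0,0,-0.005,0.5,-2.5,-0.2,0.2,0,0,-0.005,0.5,-3.2,-0.2,0.2,0,0,-0.005,0.5,-4,-0.2,0.2,0,0,-0.005,0.5,-4.8,-0.2,0.2,0,0,-0.005,0.5,-5.6,-0.2,0.2,0,0,-0.005,0.5,-6.4,-0.2,0.2,0,0,-0.005,0.5,-7.2,-0.2,0.2,0,0,-0.005,0.5,-8,-0.2,0.2,0,0,-0.005,0.5,-8.8,-0.2,0.2,0,0,-0.005,0.5,-9.6,-0.2,0.2,0,0,-0.005,0.5,-10.4,-0.2,0.2,0,0,-0.005,0.5,-11.2,-0.2,0.2,0,0,-0.005,0.5,-12,-0.2,0.2,0,0,-0.005,0.5,-12.8,-0.2,0.2,0,0,-0.005,0.5,-13.6,-0.2,0.2,0,0,-0.005,0.5,-14.4,-0.2,0.2,0,0,-0.005,0.5,-15.2,-0.2,0.2,0,0,-0.005]'
python3 - <<'E'
from h import *
o=observe();p,q=tool(); print(p,w2t(p),o['ft_force'],rel(0,.22,.036,0))
s=snap('top'); w=cloud(s).reshape(-1,3); l=(w[:,:2]-T0)@MT
for a in(-.035,-.02,0.02,.035):
    m=(abs(l[:,0]-a)<.006)&(l[:,1]>-.07)&(l[:,1]<.26)&(w[:,2]<.06); i=np.argsort(l[m][:,1]); print(a,[(int(1000*y),int(1000*z)) for y,z in np.c_[l[m][:,1],w[m][:,2]][i][::8]])
c=s['image'][165:265,180:380]; cv2.imwrite('pics/crop4.png',cv2.resize(c,None,fx=4,fy=4,interpolation=cv2.INTER_CUBIC))
E
```

```text
t: 11.5
ee_pos: [0.57, -0.0645, 0.035]
tcp_rot: [-0.0, 0.68, 0.733, -0.0]
ft_force: [0.1, 3.6, 1.5]
grip_width: 0.0427
grip_force: 1.7
[ 0.56998006 -0.06448083  0.03497388] [-0.00176587  0.21715421] [0.06917768 3.59849151 1.51883793] [ 0.285  0.176 -0.103 -0.001  0.    -0.001]
-0.035 [(-68, 23), (-63, 23), (-61, 30), (-57, 5), (-53, 5), (-49, 7), (-44, 1), (-39, 5), (-33, 8), (-29, 2), (-25, 9), (-20, 6), (-15, 0), (-9, 6), (-4, 2), (0, 9), (3, 5), (8, 5), (12, 10), (17, 7), (22, 6), (27, 0), (32, 3), (36, 7), (41, 11), (46, 8), (51, 1), (57, 3), (60, 9), (65, 11), (70, 16), (75, 12), (82, 37), (85, 42), (90, 42), (95, 40), (100, 40), (104, 38), (109, 40), (113, 44), (117, 37), (122, 36), (127, 37), (131, 37), (135, 35), (140, 35), (145, 32), (150, 40), (155, 32), (158, 35), (163, 37), (166, 34), (171, 33), (228, 3), (238, 2), (243, 2), (247, 0), (252, -6), (257, 0)]
-0.02 [(-67, 24), (-62, 4), (-61, 5), (-57, 2), (-51, 5), (-46, 2), (-41, 4), (-37, 10), (-33, 4), (-28, -1), (-21, 9), (-17, 1), (-13, 10), (-8, 5), (-3, 7), (1, 5), (6, 0), (11, -1), (16, 9), (20, 2), (26, 9), (29, 8),
[... 559 characters left out ...]
, 4), (54, 2), (59, 11), (65, 7), (70, 16), (76, 15), (82, 40), (85, 41), (90, 45), (93, 38), (98, 48), (103, 35), (108, 43), (111, 35), (117, 39), (122, 39), (127, 38), (131, 31), (135, 38), (140, 34), (145, 33), (150, 35), (156, 32)]
0.035 [(-67, 27), (-64, 29), (-61, 27), (-57, 3), (-53, 2), (-48, 6), (-43, 11), (-37, 9), (-33, 5), (-28, 7), (-24, 7), (-19, 3), (-14, 3), (-9, 6), (-5, -2), (0, 2), (4, 8), (9, 4), (12, 4), (18, 6), (24, 10), (29, 10), (33, 6), (39, 3), (44, 3), (49, 3), (55, 8), (58, 6), (63, 3), (69, 15), (72, 15), (77, 14), (86, 42), (89, 35), (94, 38), (99, 37), (104, 37), (110, 42), (115, 38), (120, 37), (123, 37), (128, 34), (134, 37), (139, 38), (144, 36), (149, 36)]
```

View pics/crop4.png

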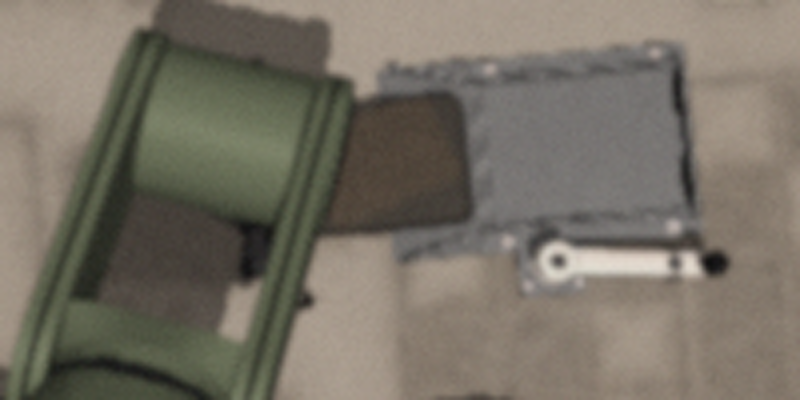

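```bash
python3 -m crank '[0.5,-0.8,0,0,0,0,0,0.5,-1.6,0,0,0,0,0,0.5,-2.4,0,0,0,0,0,0.5,-3.2,0,0,0,0,0,0.5,-4,0,0,0,0,0,0.5,-4.8,0,0,0,0,0,0.5,-5.6,0,0,0,0,0,0.5,-6.4,0,0,0,0,0,0.5,-7.2,0,0,0,0,0,0.5,-8,0,0,0,0,0,0.5,-8.8,0,0,0,0,0,0.5,-9.6,0,0,0,0,0,0.5,-10.4,0,0,0,0,0,0.5,-11.2,0,0,0,0,0,0.5,-12,0,0,0,0,0,0.5,-12.8,0,0,0,0,0,0.5,-13.3,0,0,0,0,0,0.5,-13.3,0,0,0,0,0]'
cat >> h.py <<'E'
def prof(s):
    w=cloud(s).reshape(-1,3); l=(w[:,:2]-T0)@MT; m=(abs(l[:,0])<.036)&(l[:,1]>-.08)&(l[:,1]<.14)&(w[:,2]<.06); l=l[m]; z=w[m,2]
    for a in np.arange(-.075,.13,.01):
        k=abs(l[:,1]-a)<.005; print(int(a*1000),k.sum(),(1000*np.median(z[k])).round(1) if k.any() else '',end=' | ')
    t=(z>.029)&(l[:,1]<.07)&(l[:,1]>-.055); 
    if t.sum()>50:
        X=np.c_[l[t],np.ones(t.sum())]; c=np.linalg.lstsq(X,z[t],rcond=None)[0]; print('\nplane slope x,y',c[:2],'z at 0',c[2])
E
python3 - <<'E'
from h import *
o=observe();p,q=tool(); print(p,w2t(p),o['ft_force'],rel(0,.075,.035,0))
s=snap('top','t5.png'); prof(s)
E
```

```text
t: 13.35
ee_pos: [0.5799, -0.1979, 0.035]
tcp_rot: [0.0, 0.681, 0.732, -0.0]
ft_force: [-0.2, -0.2, -0.3]
grip_width: 0.0426
grip_force: 0.0
[ 0.57987345 -0.19794988  0.03497432] [-0.0019011   0.08331905] [-0.22472259 -0.20263606 -0.26271755] [-0.831  0.192 -0.002 -0.     0.001 -0.002]
-75 73 1.1 | -65 118 21.5 | -55 53 33.7 | -45 105 36.5 | -35 105 36.5 | -25 85 37.7 | -15 55 38.5 | -5 34 38.1 | 4 9 38.5 | 14 0  | 24 0  | 34 0  | 44 0  | 54 0  | 64 2 43.5 | 74 0  | 84 0  | 94 8 9.0 | 104 24 6.9 | 114 47 4.3 | 124 65 1.6 | 
plane slope x,y [0.0078593  0.06157152] z at 0 0.03914497244617915
```

```bash
python3 -m crank '[0.5,-0.3,0,0,0,0,0,0.5,-0.5,0,0,0,0,0,0.5,-0.7,0,0,0,0,0,0.5,-0.8,0,0,0,0,0,0.5,-0.8,0,0,0,0,0]'
python3 - <<'E'
from h import *
o=observe();p,q=tool(); print(w2t(p),o['ft_force'])
s=snap('top','t6.png'); prof(s)
E
```

```text
t: 13.9
ee_pos: [0.5806, -0.2043, 0.0352]
tcp_rot: [-0.0, 0.68, 0.733, -0.0]
ft_force: [-0.5, 0.6, -0.2]
grip_width: 0.0426
grip_force: 0.4
[-0.00169139  0.07691271] [-0.50755063  0.55816866 -0.23823155]
-75 69 0.8 | -65 88 25.1 | -55 86 34.9 | -45 103 35.5 | -35 90 35.6 | -25 63 35.3 | -15 33 35.4 | -5 15 35.5 | 4 0  | 14 0  | 24 0  | 34 0  | 44 0  | 54 3 34.1 | 64 0  | 74 0  | 84 6 9.9 | 94 20 9.2 | 104 38 6.1 | 114 66 4.3 | 124 66 2.2 | 
plane slope x,y [0.0087411 0.0001201] z at 0 0.03566590340283945
```

```bash
python3 -m crank '[0.5,2,0,0,0,0,0,0.5,5,0,0,0,0,0,1,5,0,-5,0,0,0,1,5,0,-10,0,0,0,1,5,0,-15,0,0,0,1,9,0,-17,0,0,0,1,12,0,-17,0,0,0,1,12,0,-17,0,0,0]'
python3 - <<'E'
from h import *
o=observe();p,q=tool(); print(p,w2t(p),o['ft_force'])
s=snap('top'); prof(s)
k=w2t(atz(s,180+712.5/4-.5,165+263.5/4-.5,.082)); d=k-[-.075,.028]; print('knob',k,np.arctan2(-d[1],d[0]),np.hypot(*d))
w=cloud(s).reshape(-1,3); l=(w[:,:2]-T0)@MT; m=(w[:,2]>.032)&(w[:,2]<.041)&(abs(l[:,0])<.06)&(abs(l[:,1])<.08); print(cv2.minAreaRect((l[m]*1000).astype(np.float32)), l[m].mean(0))
ph=1.6; c,sn=np.cos(ph),np.sin(ph)
xy=np.array([-.075,.028])+.098*np.array([c,-sn])+.040*np.array([-sn,-c]); print(xy,rel(*xy,.2,ph),rel(*xy,.084,ph))
c=s['image'][165:265,230:380]; cv2.imwrite('pics/crop7.png',cv2.resize(c,None,fx=5,fy=5,interpolation=cv2.INTER_CUBIC))
E
```

```text
t: 14.75
ee_pos: [0.5718, -0.0803, 0.2071]
tcp_rot: [0.001, 0.679, 0.734, 0.001]
ft_force: [0.1, -0.7, -0.3]
grip_width: 0.0003
grip_force: 0.0
[ 0.57184128 -0.08029836  0.20705026] [-0.00109509  0.20124167] [ 0.13050887 -0.683258   -0.34259544]
-75 69 0.4 | -65 87 24.7 | -55 88 35.2 | -45 101 35.9 | -35 105 35.9 | -25 104 35.9 | -15 106 35.3 | -5 106 35.3 | 4 101 35.8 | 14 108 35.5 | 24 103 34.8 | 34 103 35.5 | 44 106 35.5 | 54 104 35.2 | 64 118 18.9 | 74 100 13.3 | 84 103 11.3 | 94 104 8.7 | 104 99 6.7 | 114 102 4.4 | 124 98 2.1 | 
plane slope x,y [-0.00016804 -0.00198989] z at 0 0.03560145200752464
knob [-0.08704236 -0.06263769] 1.7028852744002916 0.09143417996197821
((-1.7259368896484375, -1.4301071166992188), (82.98511505126953, 131.41514587402344), 0.042721301317214966) [-0.00214087  0.00289094]
[-0.1178445  -0.06879023] [-2.6796e+01 -1.1715e+01  6.1000e-01  1.0000e-03 -1.0000e-03  1.6030e+00] [-2.6789e+01 -1.1729e+01  1.2210e+01  1.0000e-03 -1.0000e-03  1.6030e+00]
```

View pics/crop7.png

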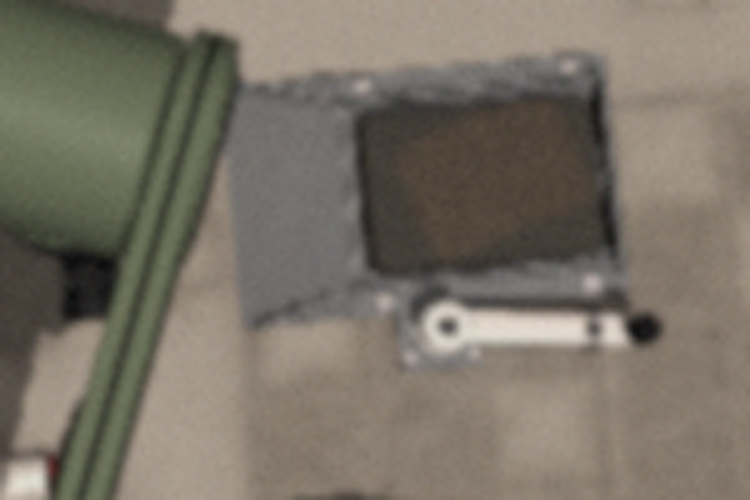

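```bash
python3 -m crank '[1,-26.8,-11.7,0,0,0,1.6,1,-26.8,-11.7,0,0,0,1.6,1,-26.8,-11.7,0,0,0,1.6,1,-26.8,-11.7,0,0,0,1.6,1,-26.8,-11.7,0,0,0,1.6,1,-26.8,-11.7,0,0,0,1.6,1,-26.8,-11.7,0,0,0,1.6,1,-26.8,-11.7,0,0,0,1.6,1,-26.8,-11.7,0,0,0,1.6,1,-26.8,-11.7,0,0,0,1.6,1,-26.8,-11.7,0,0,0,1.6,1,-26.8,-11.7,0,0,0,1.6,1,-26.8,-11.7,4,0,0,1.6,1,-26.8,-11.7,8,0,0,1.6,1,-26.8,-11.7,11,0,0,1.6,1,-26.8,-11.7,12,0,0,1.6,1,-26.8,-11.7,12,0,0,1.6,1,-26.8,-11.7,12,0,0,1.6]'
python3 - <<'E'
from h import *
o=observe();p,q=tool(); print(p,w2t(p),o['ft_force'])
for ph in np.r_[1.65:-.06:-.1,0,-.02]:
    c,s=np.cos(ph),np.sin(ph); xy=np.array([-.075,.028])+.096*np.array([c,-s])+.019*np.array([-s,-c]); r=rel(*xy,.084,ph); print(ph.round(2),r[[0,1,2,5]].round(2))
E
```

```text
t: 16.6
ee_pos: [0.4758, -0.3615, 0.0867]
tcp_rot: [0.001, 1.0, 0.023, 0.001]
ft_force: [1.2, -0.2, 0.0]
grip_width: -0.0
grip_force: 0.0
[ 0.47577293 -0.36153382  0.08665354] [-0.11796627 -0.0720048 ] [ 1.16788893 -0.2170924   0.01349847]
1.65 [ 1.62 -0.63  0.27  0.05]
1.55 [ 2.58 -0.44  0.27 -0.05]
1.45 [ 3.56 -0.35  0.27 -0.15]
1.35 [ 4.54 -0.35  0.27 -0.25]
1.25 [ 5.51 -0.46  0.27 -0.35]
1.15 [ 6.47 -0.65  0.28 -0.45]
1.05 [ 7.4  -0.95  0.28 -0.55]
0.95 [ 8.3  -1.33  0.28 -0.65]
0.85 [ 9.15 -1.81  0.28 -0.75]
0.75 [ 9.96 -2.36  0.28 -0.85]
0.65 [10.7  -3.    0.28 -0.95]
0.55 [11.38 -3.7   0.28 -1.05]
0.45 [11.99 -4.47  0.28 -1.15]
0.35 [12.51 -5.3   0.28 -1.25]
0.25 [12.95 -6.17  0.27 -1.35]
0.15 [13.3  -7.08  0.27 -1.45]
0.05 [13.56 -8.03  0.27 -1.55]
-0.05 [13.72 -8.99  0.27 -1.65]
0.0 [13.65 -8.51  0.27 -1.6 ]
-0.02 [13.68 -8.7   0.27 -1.62]
```

```bash
python3 -m crank '[1,0.8,-0.5,0,0,0,0,1,1.6,-0.6,0,0,0,0.05,1,2.6,-0.45,0,0,0,-0.05,1,3.55,-0.35,0,0,0,-0.15,1,4.55,-0.35,0,0,0,-0.25,1,5.5,-0.45,0,0,0,-0.35,1,6.45,-0.65,0,0,0,-0.45,1,7.4,-0.95,0,0,0,-0.55,1,8.3,-1.35,0,0,0,-0.65,1,9.15,-1.8,0,0,0,-0.75,1,9.95,-2.35,0,0,0,-0.85,1,10.7,-3,0,0,0,-0.95,1,11.4,-3.7,0,0,0,-1.05,1,12,-4.45,0,0,0,-1.15,1,12.5,-5.3,0,0,0,-1.25,1,12.95,-6.15,0,0,0,-1.35,1,13.3,-7.1,0,0,0,-1.45,1,13.5,-7.8,0,0,0,-1.52,1,13.5,-7.8,0,0,0,-1.52,1,13.5,-7.8,0,0,0,-1.52]'
cat >> h.py <<'E'
def armang(s):
    w=cloud(s).reshape(-1,3); l=(w[:,:2]-T0)@MT; r=l-[-.075,.028]
    m=(w[:,2]>.047)&(w[:,2]<.056)&(np.hypot(*r.T)<.115)&(r[:,0]>-.03); x=r[m]
    c=cv2.fitLine((x*1000).astype(np.float32),cv2.DIST_HUBER,0,.01,.01).ravel(); print(m.sum(),x.min(0),x.max(0),'angle',-np.arctan(c[1]/c[0]))
E
python3 - <<'E'
from h import *
o=observe();p,q=tool(); print(p,w2t(p),o['ft_force'],rel(.023,.009,.084,0))
armang(snap('top'))
E
```

```text
t: 18.6
ee_pos: [0.6074, -0.2767, 0.0868]
tcp_rot: [0.001, 0.709, 0.705, 0.0]
ft_force: [-1.3, -0.6, -0.5]
grip_width: -0.0002
grip_force: 0.0
[ 0.60738538 -0.27666609  0.08684649] [0.01963531 0.00276267] [-1.33540609 -0.58042201 -0.45691253] [ 0.649  0.284  0.284  0.002  0.001 -0.082]
166 [ 0.01325407 -0.01240662] [0.10484725 0.00786011] angle 0.018939808
```

```bash
python3 -m crank '[1,0.3,0.1,0,0,0,-0.08,1,0.5,0.1,0,0,0,-0.08,1,0.7,0.1,0,0,0,-0.08,1,0.7,0.1,0,0,0,-0.08,1,0.7,0.1,0,0,0,-0.08]'
python3 - <<'E'
from h import *
o=observe();p,q=tool(); print(w2t(p),o['ft_force']); armang(snap('top'))
E
```

```text
t: 19.15
ee_pos: [0.6073, -0.2696, 0.0853]
tcp_rot: [-0.0, 0.681, 0.732, -0.0]
ft_force: [0.3, 0.2, 0.4]
grip_width: 0.0002
grip_force: 0.1
[0.02003356 0.00981608] [0.34327554 0.15164873 0.42123344]
171 [ 0.00800906 -0.00726606] [0.10549185 0.01071707] angle -0.07512199
```

```bash
python3 -m crank '[1,0.1,0,0,0,0,0,1,0.2,0,0,0,0,0,1,0.3,0,0,0,0,0,1,0.3,0,0,0,0,0]'
python3 - <<'E'
from h import *
o=observe();p,q=tool(); print(w2t(p),o['ft_force']); armang(snap('top'))
E
```

```text
t: 19.6
ee_pos: [0.6072, -0.2672, 0.0853]
tcp_rot: [0.001, 0.68, 0.733, -0.0]
ft_force: [0.4, -2.7, -1.2]
grip_width: -0.0001
grip_force: 1.5
[0.02018068 0.01216809] [ 0.36094768 -2.68858741 -1.24868257]
179 [ 0.00531292 -0.00806189] [0.10518718 0.0131953 ] angle -0.086132616
```

```bash
python3 -m crank '[1,0.5,0,0,0,0,0,1,0.5,0,0,0,0,0,1,-3,0,0,0,0,0,1,-3,0,-6,0,0,0,1,-3,0,-12,0,0,0,1,-8,-8,-18,0,0,0,1,-14,-14,-18,0,0,0,1,-20,-18,-18,0,0,0,1,-20,-18,-18,0,0,0,1,-20,-18,-18,0,0,0]'
python3 - <<'E'
from h import *
o=observe();p,q=tool(); print(w2t(p),o['ft_force']); s=snap('top'); armang(s); prof(s)
c=s['image'][165:265,230:380]; cv2.imwrite('pics/crop8.png',cv2.resize(c,None,fx=5,fy=5,interpolation=cv2.INTER_CUBIC))
E
```

```text
t: 20.65
ee_pos: [0.4513, -0.467, 0.2628]
tcp_rot: [-0.0, 0.68, 0.733, 0.001]
ft_force: [0.5, -0.5, -0.5]
grip_width: -0.0003
grip_force: 0.0
[-0.15025627 -0.17538957] [ 0.47532551 -0.49425885 -0.47374623]
232 [-0.01130794 -0.00832957] [0.10494738 0.01368451] angle -0.023659151
-75 69 0.8 | -65 88 25.3 | -55 86 35.2 | -45 108 34.9 | -35 103 35.3 | -25 98 35.6 | -15 110 35.5 | -5 104 35.8 | 4 105 35.4 | 14 99 36.2 | 24 70 51.3 | 34 105 50.4 | 44 109 35.6 | 54 102 35.7 | 64 122 20.6 | 74 99 13.6 | 84 102 11.0 | 94 102 8.5 | 104 100 6.3 | 114 101 4.6 | 124 100 2.2 | 
plane slope x,y [-0.02612478  0.04367279] z at 0 0.037195143906185335
```

View pics/crop8.png

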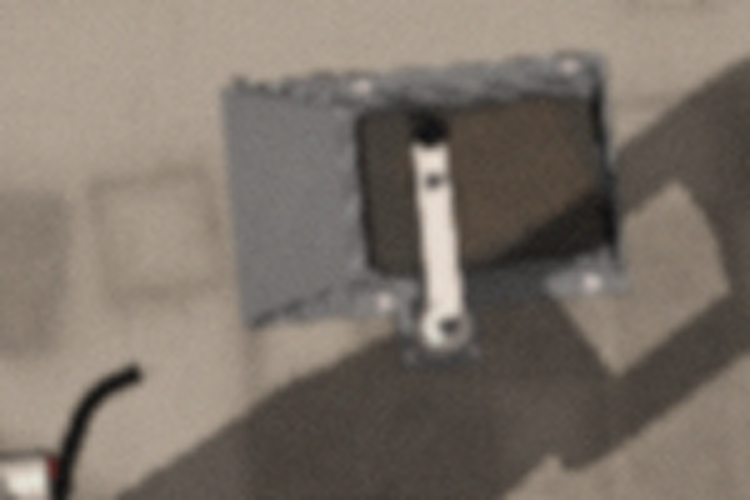

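The arm lies across the seated case, against its stop at an angle of about 0. The case top is flat at 35.5 mm, and the robot is clear of everything.

```bash
python3 -c "
from rig import *
print(hand_in())"
```

```text
the job is handed in; nothing more can be done
None
```

The case is seated flat in the bay with the hold-down arm swung shut across it, and the job is handed in at about 21 s of the 72 s allowed; no verdict came back.

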